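# Tip the die pillars out of their bucket

## Task

Get the four die pillars out of their steel bucket and into the shallow steel tray, ready for the next die change: lift the filled bucket out of its rack, stand it upright on the bare worktop and let go of it, so that you can take a fresh, slanted hold from behind with which it can be turned right over. Tip it with its pouring edge a hand's breadth or less above the tray until all four pillars have slid out into the tray, then stand the empty bucket upright on the bare worktop, not back in the rack. Leave the other bucket, the jar and the sealing die where they are.

Things in the scene. Friction and masses are not known exactly. Their poses are not given: they have to be found in the camera images.
- rack: fixed grey sheet-steel stand, 250 mm wide (y), two pockets side by side, centres at (0, +-57.5) mm. Origin on the worktop midway between them, +x is the open front. Floor pan 4 mm thick; louvred back panel 140 mm high, its face at x = -42 mm; pocket guides 22 mm high, 71 mm apart; front kerb x = 57 to 60 mm, 20 mm high; side gussets at the ends reach to x = -12 mm.
- bucket: the filled bucket, bare sheet steel, 2.5 mm walls, 250 g empty, 95 mm high; stands in either pocket, its back to the panel. Origin: centre of the base's underside; +x is the pouring direction, +z up. Flat parallel sides 62 mm apart (y = +-31 mm): grip across these. Upright back wall at x = -37 mm; base x = -37 to +37 mm; the front wall slopes outward, 27 degrees from upright.
- bucket_lip (a point): middle of the bucket's pouring edge (top of the sloping front wall), at (85, 0, 95) mm in the bucket's frame
- spare_bucket: a second bucket of the same make, empty, in the rack's other pocket; same frame and sizes; to be left alone
- pillar_1: one of four bare aluminium hexagonal pillars, 24 mm across flats, 60 mm long, about 80 g; origin at its centre, x along it. They lie in the bucket in two layers of two, along the bucket's x, up to about 52 mm above its base
- pillar_2: another such pillar; origin at its centre, x along it
- pillar_3: another such pillar; origin at its centre, x along it
- pillar_4: another such pillar; origin at its centre, x along it
- tray: fixed shallow stainless tray with an open top, 160 mm (x) by 300 mm (y), 24 mm high, with a rolled rim; origin at the centre of its underside, z up. Floor and walls 3 mm thick (inside 154 by 294 mm). The worktop between rack and tray is bare from 0.38 to 0.64 m ahead of the robot.
- capsule_jar: screw-cap jar with white cap, 52 mm wide, 72 mm high, standing loose; origin at the centre of its underside; to be left alone
- die: aluminium sealing die, flat block 98x62x22 mm with eight ring outlines on top, lying loose; origin at the centre of its underside; to be left alone

How it is judged:
On the way, in this order (a step that is already met when the one before it is completed fails the run):
1. the filled bucket, out of the rack, stands upright on the worktop with all four pillars in it, let go (angle between bucket's own z axis and vertical below 0.07 rad and height (world z) of bucket between -0.003 and 0.003 m and horizontal distance between bucket and rack above 0.09 m and contact force between the fingers and bucket below 0.1 N and linear speed of bucket below 0.02 m/s and distance between each of pillar_1, pillar_2, pillar_3, pillar_4 and bucket below 0.1 m), for 0.2 s.
2. the bucket is tipped over, its pouring edge low over the tray (angle between bucket's own z axis and vertical above 1.4 rad and height (world z) of bucket_lip below 0.2 m and x of bucket_lip in the frame of tray between -0.08 and 0.08 m and y of bucket_lip in the frame of tray between -0.15 and 0.15 m), for 0.2 s.
At the end, for the whole second after the job is handed in: All four pillars lie at rest in the tray (centres inside its rim, below 60 mm); the bucket stands upright (within 4 degrees) and at rest with its base on the bare worktop (within 3 mm), outside the rack (over 90 mm from its middle) (x of pillar_1 in the frame of tray between -0.075 and 0.075 m and y of pillar_1 in the frame of tray between -0.145 and 0.145 m and height (world z) of each of pillar_1, pillar_2, pillar_3, pillar_4 below 0.06 m and x of pillar_2 in the frame of tray between -0.075 and 0.075 m and y of pillar_2 in the frame of tray between -0.145 and 0.145 m and x of pillar_3 in the frame of tray between -0.075 and 0.075 m and y of pillar_3 in the frame of tray between -0.145 and 0.145 m and x of pillar_4 in the frame of tray between -0.075 and 0.075 m and y of pillar_4 in the frame of tray between -0.145 and 0.145 m and linear speed of each of pillar_1, pillar_2, pillar_3, pillar_4, bucket below 0.02 m/s and angle between bucket's own z axis and vertical below 0.07 rad and height (world z) of bucket between -0.003 and 0.003 m and horizontal distance between bucket and rack above 0.09 m); the robot touches nothing.
It fails at once if the bucket is tipped with its pouring edge more than 200 mm above the worktop, so that the pillars fall hard (angle between bucket's own z axis and vertical above 1.2 rad and height (world z) of bucket_lip above 0.2 m).
It fails at once if the other bucket is moved from its place (30 mm) (distance of spare_bucket from where it was at the start of the episode above 0.03 m).
It fails at once if the jar is moved from its place (30 mm) (distance of capsule_jar from where it was at the start of the episode above 0.03 m).
It fails at once if the sealing die is moved from its place (30 mm) (distance of die from where it was at the start of the episode above 0.03 m).
It also fails if it takes over 58 s, if anything falls off the work surface, if the arm or the gripper's body presses on something with over 40 N, if the wrist force passes 120 N, or if a joint passes its speed limit or range.

## Robot

A 6-joint arm with a two-finger parallel gripper is mounted at the origin on a cart in front of the work surface, level with it; the furniture and walls round the work are solid. World frame = base frame: x ahead of the robot, y to its left, z up, the work surface at z = 0. Lengths are in m, angles in rad, forces in N, time in s.
With the tool pointing down it reaches from about 0.375 to 0.975 m from the base axis. Payload 3.8 kg.
Tool frame: the origin (TCP) lies midway between the tips of the shut fingers; the grasp point (between the pads) lies 19 mm behind it; z points along the fingers, y is the line along which they close (so a half turn about z gives the same grasp; the last joint's range is limited). The gripper opens to 85 mm and grips with 20 to 120 N. Pads are 22 mm wide; open, the fingers measure 114 mm over their backs; the gripper's body (76 mm by 85 mm) begins 54 mm behind the grasp point. The pads swing forward as they close: fully open they stand 13 mm farther back than shut.
Start: joints at [1.28, 0.264, 1.604, -0, 1.274, -0.037], TCP at [0.169, 0.653, 0.231] pointing down, gripper open.
Joint ranges: [-2.63, 2.63], [-0.94, 2.18], [0.31, 2.57], [-1.31, 4.45], [0, 2.66], [-2.55, 2.55]. Speed limits (rad/s): [2.57, 2.57, 3.14, 3.14, 3.14, 3.14].

## Interface

Orientations are given as a rotation vector (axis times angle).
In Python, from workcell import bot gives the robot as it stands.
- The arm moves only by the tool servo_tool, never from a script. Its argument "series" is a list of rows, each a list of 7 numbers: the shift along the world's x, y, z in units of 0.15 m (1.0 is 0.15 m), then the turn, a rotation vector about the world's x, y, z in units of 180 degrees (1.0 is 180 degrees), then the closure, from 0 (fully open) to 1 (shut). A call has 1 to 20 rows; each row is the pose to reach, as a shift and turn from the pose commanded when the call began, turning the shorter way round; what a row does not reach only later rows make up. A row lasts 1/10 s, in which the tool goes at most 50 mm and 8.59 degrees, less where a joint would pass 70% of its speed; a pose out of reach is approached as far as the arm can. A call with a number of a shift or a turn outside -1 to 1 is refused whole. A call with a gripper value outside its range is refused whole. The fingers move at their own pace and stop on an object; "newtons" is the grip in N (left out, the last holds). Time passes only in rows, so rows that repeat a pose let the fingers close. It gives the time, the measured TCP pose, the force, the opening and the grip force at its end, in the units of the state.
- bot.read_state(): the state, without advancing time (a new reading comes with each control period).
- bot.read_camera(name): name is "side" or "top"; returns the picture (420x560x3 uint8, red, green, blue); there is no depth.
- bot.camera_info(name): a dict with "vertical_fov" (degrees; the focal length in pixels is half the picture's height over the tangent of half this angle, whatever the lens; pixels are square), "cx", "cy" (the principal point, pixels), "dist" ([k1, k2, p1, p2, k3] as OpenCV has them; the pictures are not rectified), "R" (3x3) and "t" (3): a world point X has camera coordinates R X + t. Camera axes: x right, y down, z forward; pixel columns grow to the right and rows downward; lengths in m; the calibration is good to about 2 mm. A picture is of the moment at which its call begins. camera_info takes no time and is no camera call.
- bot.finish_job(): hands the job in; it is judged then, once.
Trained networks look in the newest picture that a camera, given by its name, has taken for a name from the list of things; names that differ only in an ending like _2 or _b are one class to them, and where a whole thing is asked for, a point or a joint stands for the part that bears it (a point fixed in the world has none). Each returns a list of dicts, best first, with "score" (0 to 1); they miss things now and then, are a little off and sometimes report something else, mostly with a low value. They report only what shows in the picture. A call takes as long as a camera call.
- bot.recognise(target, camera): "box" ([left, top, right, bottom] as shares, 0 to 1, of the picture: columns of its width, rows of its height, round what is visible of it).
- bot.trace(target, camera): "mask" (420x560 bool, what is visible of it) and "box" ([left, top, right, bottom] as shares, 0 to 1, of the picture: columns of its width, rows of its height, round what is visible of it).
- bot.mark_of(target, camera): "at" ([row, column] as shares, 0 to 1, of the picture: columns of its width, rows of its height: a listed point, or the origin of a listed thing).
The state is a dict: "time": time; "q": joint angles; "joint_vel": joint speeds; "joint_torque": joint torques, N m; "tool_pos": TCP position; "tcp_rot": TCP orientation; "wrist_force": force on the tool from outside, world axes, zero at the start; "torque": the same for the moment, N m; "width": opening from 0.0 (shut) to 1.0 (fully open); "grip_force": force on a finger pad.
Only numpy, scipy, OpenCV 4.12 (cv2) and the standard library are available. Lean on these libraries where they do the work, as an engineer would, in place of code of your own. Each camera call takes 0.05 s, during which the arm holds its last target. There are 200 camera calls.

## Working session

There is one attempt and no reset: what is moved stays moved. The work goes in short steps, Python scripts to look and compute and a tool call to move; the robot and the scene stay as the last step left them, time stands still between calls to the robot, and variables do not carry over. Pictures are saved under pics/ and viewed, at most 10 in all, crops included, and the job is handed in when it is done.

Besides the shell and the picture viewer there is one more tool, called after ">>>" in YAML: its name, and indented under it one key for each argument. servo_tool: Moves the arm, as the interface text tells. Shifts and turns lie within -1 to 1; 1 stands for 0.15 m of shift or 180 degrees of turn. Its arguments: {"type":"object","properties":{"series":{"type":"array","items":{"type":"array","items":{"type":"number"}}},"newtons":{"type":"number"}},"required":["series"]}

```bash
mkdir -p pics; ls; cat > h.py <<'E'
import numpy as np, cv2
from workcell import bot
def cam(n):
    i=bot.camera_info(n); f=210/np.tan(np.radians(i["vertical_fov"])/2)
    return np.array([[f,0,i["cx"]],[0,f,i["cy"]],[0,0,1.]]),np.array(i["dist"],float),np.array(i["R"]),np.array(i["t"])
def ray(n,uv):
    K,d,R,t=cam(n); p=cv2.undistortPoints(np.array([[uv]],float),K,d)[0,0]
    return -R.T@t, R.T@np.array([p[0],p[1],1])
def onz(n,uv,z):
    o,r=ray(n,uv); return o+r*(z-o[2])/r[2]
def proj(n,X):
    K,d,R,t=cam(n); return cv2.projectPoints(np.atleast_2d(X).astype(float),cv2.Rodrigues(R)[0],t,K,d)[0][:,0]
def save(n,f):
    im=bot.read_camera(n); cv2.imwrite("pics/"+f,im[:,:,::-1]); return im
E
python3 - <<'E'
from h import *
for n in("side","top"):
    save(n,n+"0.png")
    o,_=ray(n,(280,210)); print(n,o.round(3))
    for k in("rack","bucket","bucket_lip","spare_bucket","tray","capsule_jar","die","pillar_1"):
        for r in bot.mark_of(k,n)[:4]:
            uv=np.array([r["at"][1]*560,r["at"][0]*420]); print(k,round(r["score"],2),uv.round(1),onz(n,uv,{"bucket_lip":.099,"bucket":.004,"spare_bucket":.004,"pillar_1":.045}.get(k,0)).round(3))
s=bot.read_state();print(s)
E
```

```text
pics
side [0.376 0.756 0.785]
rack 0.6 [322.2 193.1] [ 0.561 -0.214  0.   ]
bucket 0.91 [350.8 200.9] [ 0.49  -0.197  0.004]
bucket_lip 0.98 [342.  188.2] [ 0.501 -0.118  0.099]
bucket_lip 0.53 [326.8 194.1] [ 0.527 -0.091  0.099]
spare_bucket 0.94 [302.9 192.1] [ 0.605 -0.202  0.004]
spare_bucket 0.17 [222.4 248.1] [0.724 0.023 0.004]
tray 0.97 [299.5 340.5] [0.512 0.206 0.   ]
capsule_jar 0.67 [242.4 231.7] [ 0.701 -0.04   0.   ]
die 0.64 [224.5 249.5] [0.72  0.022 0.   ]
pillar_1 0.63 [356.2 190.6] [ 0.478 -0.186  0.045]
pillar_1 0.57 [347.3 188. ] [ 0.499 -0.19   0.045]
top [0.463 0.004 0.994]
rack 0.66 [370.4 241.2] [ 0.552 -0.199  0.   ]
bucket 0.66 [373.  270.3] [ 0.492 -0.2    0.004]
bucket_lip 0.79 [336.6 265. ] [ 0.501 -0.113  0.099]
spare_bucket 0.92 [367.7 214.5] [ 0.608 -0.195  0.004]
capsule_jar 0.69 [288.8 170.6] [ 0.706 -0.033  0.   ]
die 0.74 [260.9 166.6] [0.716 0.026 0.   ]
pillar_1 0.7 [369.  262.2] [ 0.507 -0.184  0.045]
pillar_1 0.61 [375.1 274.9] [ 0.482 -0.195  0.045]
{'time': 0.9, 'q': array([ 1.28007542e+00,  2.63900615e-01,  1.60400678e+00, -2.57832136e-05,
        1.27370863e+00, -3.69157073e-02]), 'joint_vel': array([ 1.55621720e-03, -1.06140937e-04,  2.29310435e-03,  1.62060552e-03,
       -2.79644564e-05, -2.12522836e-03]), 'joint_torque': array([-5.83879391e-04, -5.15037882e+01, -3.67735577e+01, -1.46799921e-04,
        3.68033297e-04, -7.84792434e-06]), 'tool_pos': array([0.16950203, 0.65335891, 0.23127564]), 'tcp_rot': array([ 3.97592709e-01,  3.11631121e+00, -4.25306425e-05]), 'wrist_force': array([-0.01393545,  0.47005857, -0.03301857]), 'torque': array([ 0.08680577, -0.04236594, -0.02822569]), 'grip_force': 0.0, 'width': 0.9981312842135064}
```

View pics/top0.png

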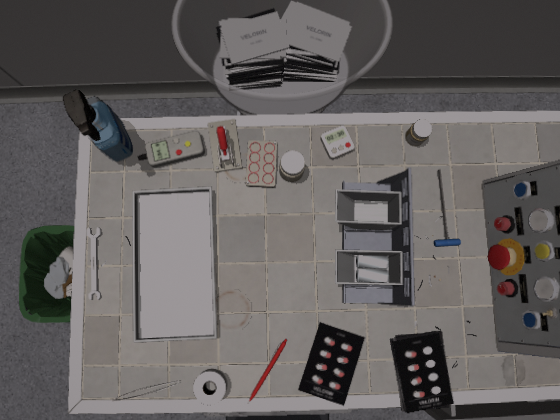

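View pics/side0.png

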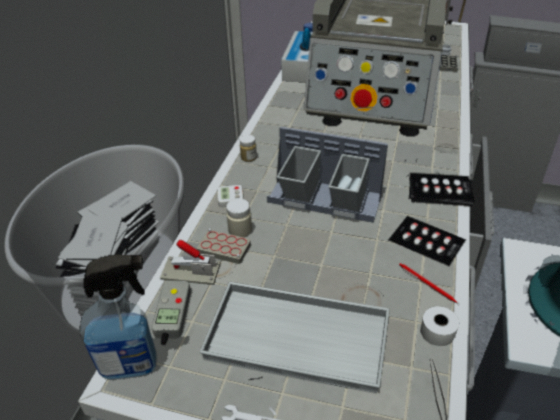

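The top view shows the tray at columns 135–215, rows 188–340. The filled bucket, with its pillars, is in the near pocket at about (370, 268), and the empty one is in the far pocket at (370, 212). Both pour toward the left of the image, which is world +y. The side view agrees. Next I'll fit the poses to the masks.

```bash
cat >> h.py <<'E'
from scipy.optimize import minimize
BK=np.array([[x,y,z] for y in(-.031,.031) for x,z in((-.037,0),(.037,0),(.085,.095),(-.037,.095))])
TR=np.array([[x,y,z] for z in(0,.024) for x in(-.08,.08) for y in(-.15,.15)])
def place(P,x,y,yaw,z=0):
    c,s=np.cos(yaw),np.sin(yaw); return P@np.array([[c,-s,0],[s,c,0],[0,0,1]]).T+[x,y,z]
def fit(P,z,masks,x0):
    S=4
    def cost(v):
        c=0
        for n,m in masks.items():
            h=cv2.convexHull(proj(n,place(P,*v,z)).astype(np.float32))[:,0]
            a=np.zeros((420,560),np.uint8); cv2.fillConvexPoly(a,np.round(h*256).astype(np.int32),255,cv2.LINE_AA,8)
            c+=np.abs(a/255.-m).sum()/m.sum()
        return c
    x0=np.array(x0); r=min((minimize(cost,x0+[0,0,d],method="Nelder-Mead",options=dict(initial_simplex=x0+[0,0,d]+np.array([[0,0,0],[.01,0,0],[0,.01,0],[0,0,.1]]),xatol=1e-4,fatol=1e-5)) for d in(-.08,0,.08)),key=lambda r:r.fun)
    return r.x,r.fun
E
python3 - <<'E'
from h import *
im=save("top","top1.png"); sd=save("side","side1.png")
M={}
for k in("bucket","spare_bucket","tray"):
    M[k]={}
    for n in("top","side"):
        r=bot.trace(k,n)
        for q in r[:2]: print(k,n,round(q["score"],2),(np.array(q["box"])*[560,420,560,420]).round(0),q["mask"].sum())
        if r: M[k][n]=r[0]["mask"].astype(float)
for k,P,z,x0 in(("bucket",BK,.004,(.491,-.198,1.6)),("spare_bucket",BK,.004,(.606,-.198,1.6)),("tray",TR,0,(.51,.206,1.57))):
    for ms in(M[k],)+tuple({n:M[k][n]} for n in M[k]):
        v,f=fit(P,z,ms,x0); print(k,list(ms),v.round(4),round(f,3))
        if ms is M[k] or len(M[k])==1 :
            for n,I in(("top",im),("side",sd)):
                cv2.polylines(I,[np.round(cv2.convexHull(proj(n,place(P,*v,z)).astype(np.float32))*16).astype(np.int32)],True,(255,0,0) if k!="tray" else(0,255,0),1,cv2.LINE_AA,4)
a=cv2.resize(im[160:350,120:430],None,fx=2.5,fy=2.5)[:, :,::-1]
cv2.imwrite("pics/ov.png",a)
E
```

```text
bucket top 0.95 [336. 248. 403. 286.] 1401
bucket side 0.94 [328. 155. 367. 213.] 1541
bucket side 0.3 [343. 179. 351. 189.] 100
spare_bucket top 0.72 [332. 192. 401. 232.] 2504
spare_bucket side 0.81 [279. 147. 321. 200.] 1782
spare_bucket side 0.35 [330. 155. 366. 211.] 1444
tray top 0.91 [133. 187. 215. 343.] 12446
tray side 0.93 [199. 285. 391. 392.] 14636
bucket ['top', 'side'] [ 0.4952 -0.196   1.5528] 0.955
bucket ['top'] [ 0.4954 -0.1957  1.5456] 0.708
bucket ['side'] [ 0.4961 -0.2037  1.5769] 0.168
spare_bucket ['top', 'side'] [ 0.6086 -0.2037  1.5243] 0.171
spare_bucket ['top'] [ 0.609  -0.2015  1.5174] 0.046
spare_bucket ['side'] [ 0.6089 -0.211   1.5462] 0.059Traceback (most recent call last):
  File "<stdin>", line 12, in <module>
  File "h.py", line 29, in fit
    x0=np.array(x0); r=min((minimize(cost,x0+[0,0,d],method="Nelder-Mead",options=dict(initial_simplex=x0+[0,0,d]+np.array([[0,0,0],[.01,0,0],[0,.01,0],[0,0,.1]]),xatol=1e-4,fatol=1e-5)) for d in(-.08,0,.08)),key=lambda r:r.fun)
                       ~~~^^^^^^^^^^^^^^^^^^^^^^^^^^^^^^^^^^^^^^^^^^^^^^^^^^^^^^^^^^^^
[... 543 characters left out ...]
^^^^^^^^^^^^^^^^^^^^^^^^^^^^^^^^^^^^^^^^^^^^^^^^^^^^
    res = _minimize_neldermead(fun, x0, args, callback, bounds=bounds,
                               **options)
    fxr = func(xr)
    fx = function(np.copy(x), *(wrapper_args + args))
  File "h.py", line 25, in cost
    h=cv2.convexHull(proj(n,place(P,*v,z)).astype(np.float32))[:,0]
                     ~~~~^^^^^^^^^^^^^^^^^
  File "h.py", line 12, in proj
    K,d,R,t=cam(n); return cv2.projectPoints(np.atleast_2d(X).astype(float),cv2.Rodrigues(R)[0],t,K,d)[0][:,0]
            ~~~^^^
  File "h.py", line 4, in cam
    i=bot.camera_info(n); f=210/np.tan(np.radians(i["vertical_fov"])/2)
ValueError: time passes only in moves, steps and waits
```

```bash
sed -i 's/^def cam(n):/import functools\n@functools.cache\ndef cam(n):/' h.py
python3 - <<'E'
from h import *
im=save("top","top1.png"); sd=save("side","side1.png")
for k,P,z,x0 in(("bucket",BK,.004,(.495,-.198,1.55)),("spare_bucket",BK,.004,(.608,-.203,1.53)),("tray",TR,0,(.51,.206,1.57))):
    M={}
    for n in("top","side"):
        r=bot.trace(k,n)
        if not r: continue
        m=r[0]["mask"].astype(np.uint8); h=cv2.convexHull(cv2.findNonZero(m)); m[:]=0; cv2.fillConvexPoly(m,h,1); M[n]=m.astype(float)
    for ms in[{n:M[n]} for n in M]+[M]:
        v,f=fit(P,z,ms,x0); print(k,list(ms),v.round(4),round(f,3))
    for n,I in(("top",im),("side",sd)):
        cv2.polylines(I,[np.round(cv2.convexHull(proj(n,place(P,*v,z)).astype(np.float32))*16).astype(np.int32)],True,(255,0,0) if k!="tray" else(0,255,0),1,cv2.LINE_AA,4)
a=cv2.resize(im[160:350,120:430],None,fx=2.4,fy=2.4)[:, :,::-1]
cv2.imwrite("pics/ov.png",a); print(bot.read_state()["time"])
E
```

```text
bucket ['top'] [ 0.4954 -0.1963  1.5415] 0.04
bucket ['side'] [ 0.4959 -0.2054  1.5678] 0.063
bucket ['top', 'side'] [ 0.4953 -0.1972  1.5553] 0.159
spare_bucket ['top'] [ 0.6093 -0.2024  1.528 ] 0.054
spare_bucket ['side'] [ 0.6089 -0.2099  1.5024] 0.049
spare_bucket ['top', 'side'] [ 0.6087 -0.2049  1.5176] 0.142
tray ['top'] [0.5165 0.2077 1.6026] 0.03
tray ['side'] [0.5158 0.2022 1.5978] 0.041
tray ['top', 'side'] [0.5159 0.2059 1.606 ] 0.105
1.7
```

View pics/ov.png

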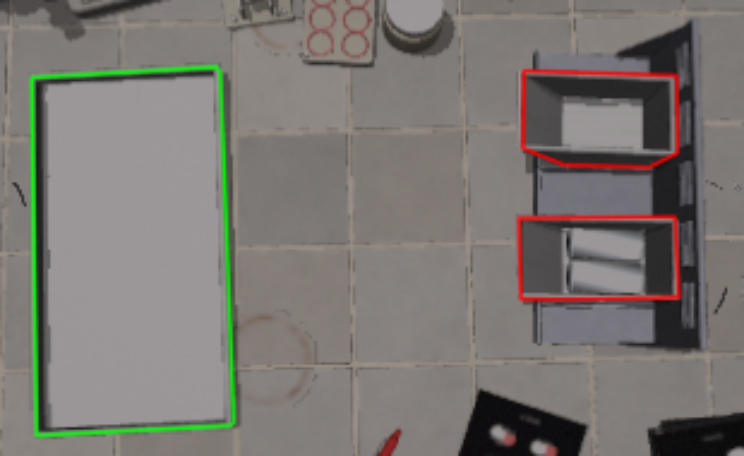

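The wireframes lie on the edges: the bucket is at about (0.495, -0.198) with yaw 1.545, and the tray is at (0.516, 0.206). Next I'll move over to the bucket.

>>> servo_tool:
  series:
    - [1,-1,0.2,0,0,-0.14,0]
    - [1,-1,0.2,0,0,-0.14,0]
    - [1,-1,0.2,0,0,-0.14,0]
    - [1,-1,0.2,0,0,-0.14,0]
    - [1,-1,0.2,0,0,-0.14,0]

```text
time: 2.2
tool_pos: [0.3227, 0.5006, 0.2626]
tcp_rot: [1.072, 2.951, 0.002]
wrist_force: [-0.4, 1.0, 0.1]
width: 1.003
grip_force: 0.0
```

>>> servo_tool:
  series:
    - [1,-1,0,0,0,-0.14,0]
    - [1,-1,0,0,0,-0.14,0]
    - [1,-1,0,0,0,-0.14,0]
    - [1,-1,0,0,0,-0.14,0]
    - [1,-1,0,0,0,-0.14,0]

```text
time: 2.7
tool_pos: [0.4723, 0.3504, 0.2613]
tcp_rot: [1.691, 2.646, -0.0]
wrist_force: [0.5, -0.1, 0.6]
width: 1.0
grip_force: 0.0
```

>>> servo_tool:
  series:
    - [0.18,-1,0,0,0,-0.14,0]
    - [0.18,-1,0,0,0,-0.14,0]
    - [0.18,-1,0,0,0,-0.14,0]
    - [0.18,-1,0,0,0,-0.14,0]

```text
time: 3.1
tool_pos: [0.4969, 0.1995, 0.2613]
tcp_rot: [2.231, 2.21, -0.002]
wrist_force: [0.2, 1.0, 0.2]
width: 0.998
grip_force: 0.0
```

>>> servo_tool:
  series:
    - [0,-1,0,0,0,0,0]
    - [0,-1,0,0,0,0,0]
    - [0,-1,0,0,0,0,0]
    - [0,-1,0,0,0,0,0]

```text
time: 3.5
tool_pos: [0.4965, 0.0498, 0.2614]
tcp_rot: [2.228, 2.213, -0.001]
wrist_force: [-1.1, 0.6, 0.4]
width: 0.998
grip_force: 0.0
```

>>> servo_tool:
  series:
    - [0,-1,0,0,0,0,0]
    - [0,-1,0,0,0,0,0]
    - [0,-1,0,0,0,0,0]
    - [0,-1,0,0,0,0,0]

```text
time: 3.9
tool_pos: [0.497, -0.0999, 0.2614]
tcp_rot: [2.227, 2.213, -0.001]
wrist_force: [0.3, 0.7, -0.0]
width: 0.996
grip_force: 0.0
```

>>> servo_tool:
  series:
    - [-0.01,-0.56,0,0,0,-0.006,0]
    - [-0.01,-0.56,0,0,0,-0.006,0]
    - [-0.01,-0.56,0,0,0,-0.006,0]
    - [-0.01,-0.56,-1,0,0,-0.006,0]
    - [-0.01,-0.56,-1,0,0,-0.006,0]
    - [-0.01,-0.56,-1,0,0,-0.006,0]
    - [-0.01,-0.56,-1,0,0,-0.006,0]

```text
time: 4.6
tool_pos: [0.4893, -0.1754, 0.1037]
tcp_rot: [-2.232, -2.189, 0.008]
wrist_force: [-1.7, 0.1, -1.1]
width: 0.998
grip_force: 0.0
```

```bash
python3 - <<'E'
from h import *
s=bot.read_state(); print(s["q"].round(4),s["tool_pos"].round(4),s["tcp_rot"].round(3))
im=save("top","top2.png"); sd=save("side","side2.png")
a=np.hstack([cv2.resize(im[170:320,300:430],None,fx=3,fy=3),cv2.resize(sd[90:240,250:380],None,fx=3,fy=3)])
cv2.imwrite("pics/ov2.png",a[:,:,::-1])
E
```

```text
[-3.9300e-01  9.9600e-02  2.0479e+00  1.5000e-03  1.0100e+00 -3.7450e-01] [ 0.4893 -0.1754  0.1037] [-2.232 -2.189  0.008]
```

View pics/ov2.png

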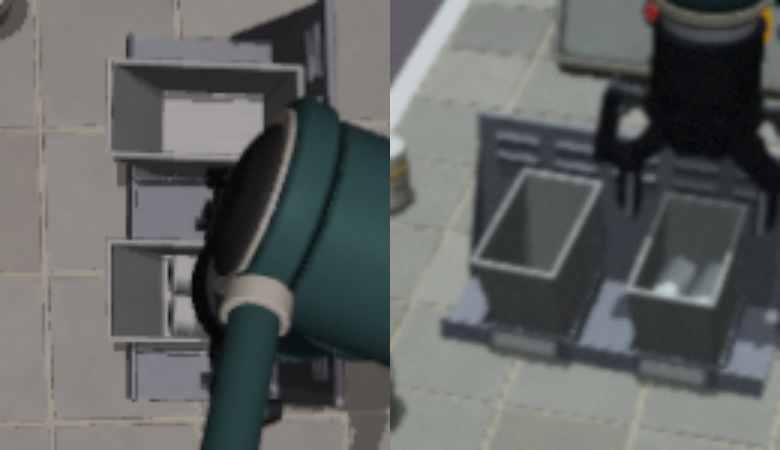

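The fingers straddle the filled bucket and everything is clear. The measured pose is a few millimetres off the command, so I'll let it settle and re-read.

>>> servo_tool:
  series:
    - [0,0,0,0,0,0,0]
    - [0,0,0,0,0,0,0]

```text
time: 4.9
tool_pos: [0.4978, -0.1811, 0.1149]
tcp_rot: [2.24, 2.194, 0.004]
wrist_force: [0.4, 0.3, 0.2]
width: 1.0
grip_force: 0.0
```

```bash
python3 - <<'E'
from h import *
s=bot.read_state(); print({k:np.round(v,3) for k,v in s.items()})
E
```

```text
{'time': np.float64(4.9), 'q': array([-0.396,  0.09 ,  2.034,  0.   ,  1.01 , -0.376]), 'joint_vel': array([-0.008, -0.002,  0.009, -0.001, -0.003, -0.001]), 'joint_torque': array([ 1.5300e-01, -3.7079e+01, -3.2101e+01,  1.3000e-02,  1.3000e-02,
        4.0000e-03]), 'tool_pos': array([ 0.498, -0.181,  0.115]), 'tcp_rot': array([2.24 , 2.194, 0.004]), 'wrist_force': array([0.395, 0.286, 0.236]), 'torque': array([ 0.006,  0.027, -0.044]), 'grip_force': np.float64(0.0), 'width': np.float64(1.0)}
```

>>> servo_tool:
  series:
    - [0,0,-0.05,0,0,0,0]
    - [0,0,-0.1,0,0,0,0]
    - [0,0,-0.17,0,0,0,0]
    - [0,0,-0.24,0,0,0,0]
    - [0,0,-0.31,0,0,0,0]
    - [0,0,-0.36,0,0,0,0]
    - [0,0,-0.4,0,0,0,0]
    - [0,0,-0.41,0,0,0,0]
    - [0,0,-0.41,0,0,0,0]
    - [0,0,-0.41,0,0,0,0]

```text
time: 5.9
tool_pos: [0.4954, -0.1808, 0.0502]
tcp_rot: [2.244, 2.197, 0.0]
wrist_force: [-0.1, -0.1, 0.9]
width: 1.001
grip_force: 0.0
```

>>> servo_tool:
  series:
    - [0,0,0,0,0,0,1]
    - [0,0,0,0,0,0,1]
    - [0,0,0,0,0,0,1]
    - [0,0,0,0,0,0,1]
    - [0,0,0,0,0,0,1]
    - [0,0,0,0,0,0,1]
    - [0,0,0,0,0,0,1]
    - [0,0,0,0,0,0,1]
  newtons: 80

```text
time: 6.7
tool_pos: [0.4958, -0.1809, 0.0506]
tcp_rot: [2.244, 2.197, 0.001]
wrist_force: [0.9, 0.4, 5.7]
width: 0.717
grip_force: 88.3
```

>>> servo_tool:
  series:
    - [0,0,0.05,0,0,0,1]
    - [0,0,0.12,0,0,0,1]
    - [0,0,0.2,0,0,0,1]
    - [0,0,0.28,0,0,0,1]
    - [0,0,0.36,0,0,0,1]
    - [0,0,0.4,0,0,0,1]
    - [0,0.08,0.4,0,0,0,1]
    - [0,0.2,0.4,0,0,0,1]
    - [0,0.35,0.4,0,0,0,1]
    - [0,0.5,0.4,0,0,0,1]
    - [0,0.65,0.4,0,0,0,1]
    - [0,0.8,0.4,0,0,0,1]
    - [0,0.95,0.4,0,0,0,1]
    - [0,1,0.4,0,0,0,1]
    - [0,1,0.4,0,0,0,1]

```text
time: 8.2
tool_pos: [0.4943, -0.0293, 0.1093]
tcp_rot: [-2.242, -2.2, 0.001]
wrist_force: [0.4, -0.6, -6.6]
width: 0.716
grip_force: 88.1
```

```bash
python3 - <<'E'
from h import *
s=bot.read_state(); print({k:np.round(s[k],4) for k in("q","tool_pos","tcp_rot","wrist_force","torque","grip_force","width")})
sd=save("side","side3.png")
for n in("top","side"):
    if n=="top": bot.read_camera(n)
    for k in("bucket","bucket_lip"):
        for r in bot.mark_of(k,n)[:1]:
            uv=np.array([r["at"][1]*560,r["at"][0]*420]); print(n,k,round(r["score"],2),uv.round(1),onz(n,uv,{"bucket_lip":.159,"bucket":.064}[k]).round(3))
cv2.imwrite("pics/s3.png",cv2.resize(sd[80:280,220:420],None,fx=2,fy=2)[:,:,::-1])
E
```

```text
{'q': array([-1.0960e-01,  3.6800e-02,  2.1034e+00,  1.0000e-04,  1.0024e+00,
       -9.0500e-02]), 'tool_pos': array([ 0.4943, -0.0293,  0.1093]), 'tcp_rot': array([-2.2419e+00, -2.1996e+00,  9.0000e-04]), 'wrist_force': array([ 0.4045, -0.5833, -6.5734]), 'torque': array([-0.0431, -0.0454, -0.0144]), 'grip_force': np.float64(88.1182), 'width': np.float64(0.716)}
side bucket 0.69 [335.7 223.9] [ 0.498 -0.043  0.064]
side bucket_lip 0.59 [328.  214.8] [0.5   0.041 0.159]
```

View pics/s3.png

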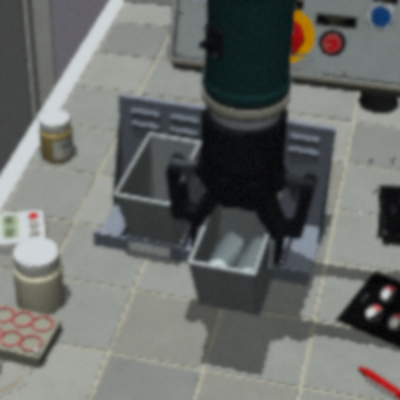

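The bucket hangs level with its pillars inside, clear of the rack. I'll set it down.

>>> servo_tool:
  series:
    - [0,0.05,-0.03,0,0,0,1]
    - [0,0.1,-0.08,0,0,0,1]
    - [0,0.14,-0.14,0,0,0,1]
    - [0,0.17,-0.2,0,0,0,1]
    - [0,0.17,-0.26,0,0,0,1]
    - [0,0.17,-0.31,0,0,0,1]
    - [0,0.17,-0.35,0,0,0,1]
    - [0,0.17,-0.38,0,0,0,1]
    - [0,0.17,-0.4,0,0,0,1]
    - [0,0.17,-0.41,0,0,0,1]
    - [0,0.17,-0.415,0,0,0,1]
    - [0,0.17,-0.42,0,0,0,1]
    - [0,0.17,-0.42,0,0,0,1]
    - [0,0.17,-0.42,0,0,0,1]

```text
time: 9.9
tool_pos: [0.4951, -0.0051, 0.047]
tcp_rot: [2.245, 2.197, 0.0]
wrist_force: [-0.2, -0.0, -5.6]
width: 0.718
grip_force: 88.1
```

>>> servo_tool:
  series:
    - [0,0,-0.004,0,0,0,1]
    - [0,0,-0.008,0,0,0,1]
    - [0,0,-0.008,0,0,0,1]

```text
time: 10.2
tool_pos: [0.4954, -0.0051, 0.0466]
tcp_rot: [2.245, 2.197, 0.001]
wrist_force: [-2.7, 0.0, 4.8]
width: 0.713
grip_force: 88.9
```

Force reversed, so it is on the worktop. Now I'll release and rise.

>>> servo_tool:
  series:
    - [0,0,0,0,0,0,0]
    - [0,0,0,0,0,0,0]
    - [0,0,0,0,0,0,0]
    - [0,0,0,0,0,0,0]
    - [0,0,0,0,0,0,0]
    - [0,0,0.1,0,0,0,0]
    - [0,0,0.3,0,0,0,0]
    - [0,0,0.5,0,0,0,0]
    - [0,0,0.75,0,0,0,0]
    - [0,0,0.95,0,0,0,0]
    - [0,0,1,0,0,0,0]
    - [0,0,1,0,0,0,0]

```text
time: 11.4
tool_pos: [0.4961, -0.0052, 0.197]
tcp_rot: [2.243, 2.196, 0.004]
wrist_force: [1.0, -0.9, -0.3]
width: 0.998
grip_force: 0.0
```

```bash
python3 - <<'E'
from h import *
from scipy.optimize import least_squares
s=bot.read_state(); print({k:np.round(s[k],4) for k in("q","tool_pos","tcp_rot","width")})
D=[([1.28007542,.263900615,1.60400678],[.16950203,.65335891,.23127564]),([-.393,.0996,2.0479],[.4893,-.1754,.1037]),([-.1096,.0368,2.1034],[.4943,-.0293,.1093]),(s["q"][:3],s["tool_pos"])]
for q,p in D: print(np.hypot(p[0],p[1]).round(4),np.arctan2(p[1],p[0]).round(4),np.round(q,4))
im=save("top","top4.png"); sd=save("side","side4.png")
M={}
for n in("top","side"):
    r=bot.trace("bucket",n)
    for q in r[:2]: print(n,round(q["score"],2),(np.array(q["box"])*[560,420,560,420]).round(0))
    m=r[0]["mask"].astype(np.uint8); h=cv2.convexHull(cv2.findNonZero(m)); m[:]=0; cv2.fillConvexPoly(m,h,1); M[n]=m.astype(float)
for ms in[{n:M[n]} for n in M]+[M]:
    v,f=fit(BK,0,ms,(.495,-.02,1.55)); print(list(ms),v.round(4),round(f,3))
a=np.hstack([cv2.resize(im[180:330,240:370],None,fx=3,fy=3),cv2.resize(sd[130:280,270:400],None,fx=3,fy=3)])
cv2.imwrite("pics/ov4.png",a[:,:,::-1])
E
```

```text
{'q': array([-0.0607, -0.0549,  2.0192, -0.    ,  1.1739, -0.0393]), 'tool_pos': array([ 0.4961, -0.0052,  0.197 ]), 'tcp_rot': array([2.2432, 2.1959, 0.0035]), 'width': np.float64(0.9978)}
0.675 1.317 [1.2801 0.2639 1.604 ]
0.5198 -0.3442 [-0.393   0.0996  2.0479]
0.4952 -0.0592 [-0.1096  0.0368  2.1034]
0.4961 -0.0105 [-0.0607 -0.0549  2.0192]Traceback (most recent call last):
  File "<stdin>", line 11, in <module>
IndexError: list index out of range
```

```bash
python3 - <<'E'
from h import *
from scipy.optimize import least_squares
D=[([1.28007542,.263900615,1.60400678],[.16950203,.65335891,.23127564]),([-.393,.0996,2.0479],[.4893,-.1754,.1037]),([-.1096,.0368,2.1034],[.4943,-.0293,.1093]),([-.0607,-.0549,2.0192],[.4961,-.0052,.197])]
def res(v):
    a,L2,L4,b,c=v; o=[]
    for q,p in D:
        r=np.sqrt(p[0]**2+p[1]**2-.025**2); s=q[1]+q[2]
        o+=[a+L2*np.sin(q[1])+L4*np.sin(s+b)-r, c+L2*np.cos(q[1])+L4*np.cos(s+b)-p[2]]
    return o
f=least_squares(res,[.05,.4,.4,0,.1]); print(f.x.round(4),np.abs(f.fun).max())
im=save("top","top4.png"); sd=save("side","side4.png")
M={}
for n in("side","top"):
    r=bot.trace("bucket",n)
    for q in r[:3]: print(n,round(q["score"],2),(np.array(q["box"])*[560,420,560,420]).round(0))
    if r: m=r[0]["mask"].astype(np.uint8); h=cv2.convexHull(cv2.findNonZero(m)); m[:]=0; cv2.fillConvexPoly(m,h,1); M[n]=m.astype(float)
v,g=fit(BK,0,{"side":M["side"]},(.495,-.02,1.55)); print(v.round(4),round(g,3))
a=np.hstack([cv2.resize(im[180:330,240:370],None,fx=3,fy=3),cv2.resize(sd[130:280,270:400],None,fx=3,fy=3)])
cv2.imwrite("pics/ov4.png",a[:,:,::-1])
E
```

```text
[ 0.0012  0.4997  0.5736  0.0328 -0.0651] 0.002252491449037386
side 0.94 [311. 204. 353. 268.]
side 0.66 [227. 198. 252. 238.]
[ 0.4954 -0.0274  1.5548] 0.038
```

View pics/ov4.png

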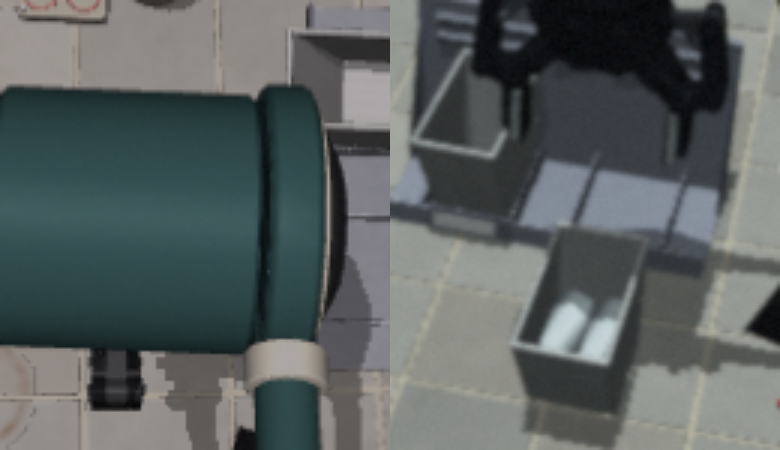

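The bucket stands upright with its pillars, hand clear. Next I'll tilt for the slanted hold from behind.

>>> servo_tool:
  series:
    - [0,-0.05,0.1,0.03,0,0,0]
    - [0,-0.12,0.15,0.07,-0.001,0,0]
    - [0,-0.2,0.15,0.11,-0.002,0,0]
    - [0,-0.3,0.15,0.15,-0.003,0,0]
    - [0,-0.4,0.15,0.19,-0.004,0,0]
    - [0,-0.47,0.1,0.23,-0.005,0,0]
    - [0,-0.52,0.05,0.26,-0.006,0,0]
    - [0,-0.53,0,0.278,-0.006,0,0]
    - [0,-0.53,0,0.278,-0.006,0,0]
    - [0,-0.53,0,0.278,-0.006,0,0]

```text
time: 12.75
tool_pos: [0.4948, -0.0846, 0.1949]
tcp_rot: [-1.723, -1.684, -0.803]
wrist_force: [0.3, 0.4, 0.5]
width: 0.995
grip_force: 0.0
```

```bash
cat > kin.py <<'E'
import numpy as np
from scipy.spatial.transform import Rotation as Ro
from scipy.optimize import least_squares
from workcell import bot
D=[([1.28007542,.263900615,1.60400678,0,1.27370863,-.0369],[.16950203,.65335891,.23127564],[.3976,3.1163,0]),
([-.1096,.0368,2.1034,.0001,1.0024,-.0905],[.4943,-.0293,.1093],[-2.2419,-2.1996,.0009]),
([-.0607,-.0549,2.0192,0,1.1739,-.0393],[.4961,-.0052,.197],[2.2432,2.1959,.0035])]
def fk(v,q):
    a,L2,e,L4,h,d6,lat=v
    R2=Ro.from_euler("ZY",[q[0],q[1]]); R3=R2*Ro.from_euler("Y",q[2]); R=R3*Ro.from_euler("ZYZ",[q[3],q[4],q[5]-np.pi/2])
    p=Ro.from_euler("Z",q[0]).apply([a,lat,h])+R2.apply([0,0,L2])+R3.apply([e,0,L4])+R.apply([0,0,d6])
    return p,R
def fitk(D):
    f=lambda v:np.concatenate([fk(v,q)[0]-p for q,p,_ in D]+[[1e-2*v[0],1e-2*(v[4]-.2)]])
    r=least_squares(f,[0,.5,.02,.5,.2,.25,.025]); return r.x,np.abs(r.fun).max()
def roterr(v,q,rv): return np.degrees((fk(v,q)[1].inv()*Ro.from_rotvec(rv)).magnitude())
E
python3 - <<'E'
from kin import *
s=bot.read_state(); print({k:np.round(s[k],4).tolist() for k in("q","tool_pos","tcp_rot")})
D.append((s["q"],s["tool_pos"],s["tcp_rot"]))
v,e=fitk(D); print(v.round(4),e,[round(roterr(v,q,r),2) for q,p,r in D])
E
```

```text
{'q': [-0.6639, 0.2752, 1.9077, 0.6606, 1.5784, -0.8547], 'tool_pos': [0.4948, -0.0846, 0.1949], 'tcp_rot': [-1.723, -1.6842, -0.803]}
[-1.000e-04  5.121e-01  1.400e-03  5.663e-01  2.518e-01  3.477e-01
  2.490e-02] 0.0005178705604278105 [np.float64(180.0), np.float64(179.99), np.float64(179.99), np.float64(180.0)]
```

```bash
sed -i 's/q\[5\]-np.pi/q[5]+np.pi/' kin.py; cat >> kin.py <<'E'
V=np.array([-1e-4,.5121,.0014,.5663,.2518,.3477,.0249])
LO=np.array([-2.63,-.94,.31,-1.31,0,-2.55]);HI=np.array([2.63,2.18,2.57,4.45,2.66,2.55])
def ik(p,R,q0):
    f=lambda q:np.concatenate([(fk(V,q)[0]-p)*5,(fk(V,q)[1].inv()*R).as_rotvec(),1e-4*(q-q0)])
    r=least_squares(f,np.clip(q0,LO+1e-3,HI-1e-3),bounds=(LO,HI)); return r.x,np.linalg.norm(r.fun)
E
python3 - <<'E'
from kin import *
s=bot.read_state(); R0=Ro.from_rotvec(s["tcp_rot"]); print(R0.as_matrix()[:,2].round(3),R0.as_matrix()[:,1].round(3))
ax=np.array([1,-.021,0]); fw=np.array([.021,1,0])
def tcp(lip,th):
    c,t=np.cos(th),np.sin(th); x,z=-.0684,-.0342
    return np.array(lip)+fw*(x*c+z*t)+[0,0,-x*t+z*c], Ro.from_rotvec(-ax*th)*R0
q,e=ik(np.array([.4955,-.0074,.061]),R0,s["q"]); print("grasp",q.round(2),round(e,4))
for lx in(.5,):
  qq=q
  for d,th,y,z in((0,0,.063,.14),(0,0,.17,.16),(0,30,.17,.14),(0,60,.175,.1),(0,80,.175,.085),(0,90,.175,.085),(0,100,.175,.085),(0,110,.175,.085),(0,120,.175,.085),(0,130,.175,.085)):
    p,R=tcp([lx,y,z],np.radians(th)); qq,e=ik(p,R,qq); print(th,p.round(3),qq.round(2),round(e,4))
E
```

```text
[ 0.016  0.767 -0.642] [ 1.    -0.022 -0.002]
grasp [-0.55  0.41  2.05  0.75  1.32 -0.97] 0.0
0 [ 0.499 -0.005  0.106] [-0.55  0.33  2.03  0.74  1.38 -0.91] 0.0
0 [0.499 0.102 0.126] [-0.37  0.24  2.12  0.84  1.3  -0.81] 0.0
30 [0.498 0.094 0.145] [-0.1   0.02  2.09  0.4   1.09 -0.27] 0.0001
60 [0.499 0.111 0.142] [ 0.28  0.07  2.01 -0.18  1.12  0.39] 0.0001
80 [0.499 0.129 0.146] [ 0.5   0.21  1.92 -0.46  1.31  0.71] 0.0001
90 [0.499 0.141 0.153] [ 0.59  0.31  1.86 -0.56  1.44  0.82] 0.0
100 [0.5   0.153 0.158] [ 0.65  0.41  1.8  -0.64  1.57  0.9 ] 0.0
110 [0.5   0.166 0.161] [ 0.71  0.52  1.75 -0.71  1.7   0.96] 0.0
120 [0.5   0.18  0.161] [ 0.75  0.63  1.69 -0.77  1.82  1.  ] 0.0
130 [0.5   0.193 0.159] [ 0.78  0.74  1.63 -0.83  1.94  1.03] 0.0
```

>>> servo_tool:
  series:
    - [0,0,-0.05,0,0,0,0]
    - [0,0,-0.15,0,0,0,0]
    - [0,0,-0.27,0,0,0,0]
    - [0,0,-0.38,0,0,0,0]
    - [0,0,-0.45,0,0,0,0]
    - [0,0,-0.47,0,0,0,0]
    - [0,0.05,-0.51,0,0,0,0]
    - [0,0.12,-0.57,0,0,0,0]
    - [0,0.2,-0.64,0,0,0,0]
    - [0,0.28,-0.7,0,0,0,0]
    - [0,0.36,-0.77,0,0,0,0]
    - [0,0.42,-0.82,0,0,0,0]
    - [0,0.47,-0.86,0,0,0,0]
    - [0,0.5,-0.89,0,0,0,0]
    - [0,0.51,-0.9,0,0,0,0]
    - [0,0.51,-0.9,0,0,0,0]
    - [0,0.51,-0.9,0,0,0,0]

```text
time: 14.45
tool_pos: [0.4954, -0.0086, 0.0608]
tcp_rot: [-1.723, -1.687, -0.805]
wrist_force: [0.7, 0.8, -0.5]
width: 1.0
grip_force: 0.0
```

```bash
python3 - <<'E'
from h import *
sd=save("side","side5.png"); im=save("top","top5.png")
r=bot.trace("bucket","side"); print([round(q["score"],2) for q in r])
a=np.hstack([cv2.resize(im[180:330,240:370],None,fx=3,fy=3),cv2.resize(sd[130:280,270:400],None,fx=3,fy=3)])
cv2.imwrite("pics/ov5.png",a[:,:,::-1])
E
```

```text
[0.76]
```

View pics/ov5.png

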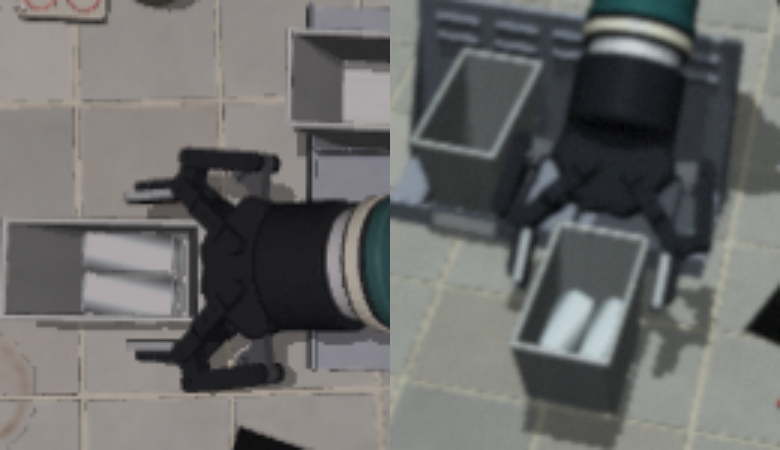

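The pads straddle the bucket evenly and the body is clear of the back wall. Close the fingers.

>>> servo_tool:
  series:
    - [0,0,0,0,0,0,1]
    - [0,0,0,0,0,0,1]
    - [0,0,0,0,0,0,1]
    - [0,0,0,0,0,0,1]
    - [0,0,0,0,0,0,1]
    - [0,0,0,0,0,0,1]
    - [0,0,0,0,0,0,1]
    - [0,0,0,0,0,0,1]
  newtons: 100

```text
time: 15.4
tool_pos: [0.4953, -0.0082, 0.0609]
tcp_rot: [-1.722, -1.686, -0.805]
wrist_force: [-1.0, -2.3, 4.3]
width: 0.708
grip_force: 105.0
```

```bash
python3 - <<'E'
from h import *
bot.read_camera("top"); bot.read_camera("side"); M={}
for n in("top","side"):
    r=bot.trace("bucket",n)
    if r and n=="side":
        m=r[0]["mask"].astype(np.uint8); h=cv2.convexHull(cv2.findNonZero(m)); m[:]=0; cv2.fillConvexPoly(m,h,1)
        v,g=fit(BK,0,{n:m.astype(float)},(.495,-.024,1.55)); print(n,v.round(4),round(g,3))
    for x in bot.mark_of("bucket_lip",n)[:2]:
        uv=np.array([x["at"][1]*560,x["at"][0]*420]); print(n,round(x["score"],2),onz(n,uv,.095).round(4))
E
```

```text
top 0.55 [0.4973 0.0745 0.095 ]
side [ 0.4964 -0.0244  1.5812] 0.051
side 0.86 [0.5006 0.0734 0.095 ]
```

```bash
python3 - <<'E'
from h import *
for uv in((241.3,254),(241.3,286),(304.5,256),(303.5,285),(336.6,265)): print(uv,onz("top",uv,.095).round(4))
im=bot.read_camera("top"); cv2.polylines(im,[np.round(proj("top",place(BK,.4955,-.0235,1.55)[[2,3,7,6]])*16).astype(np.int32)],True,(255,0,0),1,cv2.LINE_AA,4)
cv2.imwrite("pics/ov6.png",cv2.resize(im[220:320,220:340],None,fx=5,fy=5)[:,:,::-1])
E
```

```text
(241.3, 254) [0.5255 0.0632 0.095 ]
(241.3, 286) [0.4664 0.0639 0.095 ]
(304.5, 256) [ 0.5191 -0.0545  0.095 ]
(303.5, 285) [ 0.4656 -0.051   0.095 ]
(336.6, 265) [ 0.5009 -0.1138  0.095 ]
```

View pics/ov6.png

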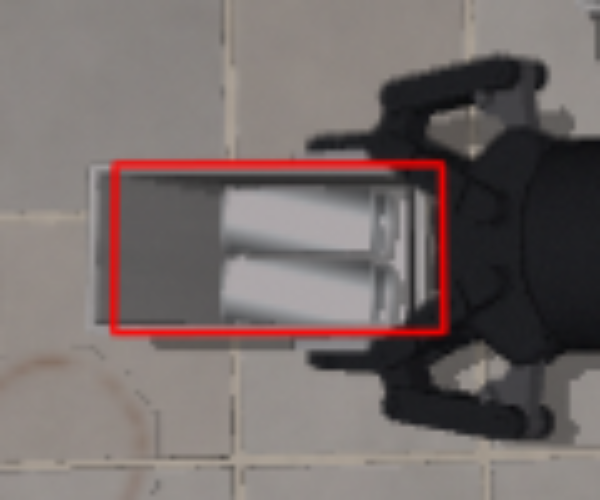

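Closing slid the bucket about 7 mm forward: the lip edge is now at column 239, which puts it at y≈0.068. I'll work out the pour path with that.

```bash
cat > plan.py <<'E'
import numpy as np
a=np.array([1,-.021,0]); fw=np.array([.021,1,0])
def tcp(y,z,th):
    t=np.radians(th); c,s=np.cos(t),np.sin(t); x,w=-.076,-.034
    return np.array([0,y+x*c+w*s, z-x*s+w*c])
def rows(p0,th0,wp,n):
    out=[]
    for k,m in zip(range(len(wp)-1),n):
        for i in range(1,m+1):
            v=np.array(wp[k])+(np.array(wp[k+1])-wp[k])*i/m
            d=(tcp(*v)-p0)/.15; d[0]=.021*d[1]
            out.append([round(x,3) for x in(*d,-(v[2]-th0)/180,.021*(v[2]-th0)/180,0,1)])
    return out
E
python3 - <<'E'
from plan import *
p0=tcp(.068,.095,0); print(p0)
A=rows(p0,0,[(.068,.095,0),(.068,.145,0),(.17,.15,0)],[7,9]); print(A)
p1=tcp(.17,.15,0); B=rows(p1,0,[(.17,.15,0),(.17,.10,60),(.17,.09,75)],[12,5]); print(B)
p2=tcp(.17,.09,75); C=rows(p2,75,[(.17,.09,75),(.17,.085,100)],[18]); print(C)
p3=tcp(.17,.085,100); E=rows(p3,100,[(.17,.085,100),(.17,.088,125)],[16]); print(E)
from kin import *
R0=Ro.from_rotvec(bot.read_state()["tcp_rot"]); q=bot.read_state()["q"]
for v in((.17,.15,0),(.17,.1,60),(.17,.085,100),(.17,.088,125)):
    p=tcp(*v)+[.499,0,0]; q,e=ik(p,Ro.from_rotvec(-a*np.radians(v[2]))*R0,q); print(v,p.round(3),q.round(2),round(e,4))
E
```

```text
[ 0.    -0.008  0.061]
[[np.float64(0.0), np.float64(0.0), np.float64(0.048), np.float64(-0.0), np.float64(0.0), 0, 1], [np.float64(0.0), np.float64(0.0), np.float64(0.095), np.float64(-0.0), np.float64(0.0), 0, 1], [np.float64(0.0), np.float64(0.0), np.float64(0.143), np.float64(-0.0), np.float64(0.0), 0, 1], [np.float64(0.0), np.float64(0.0), np.float64(0.19), np.float64(-0.0), np.float64(0.0), 0, 1], [np.float64(0.0), np.float64(0.0), np.float64(0.238), np.float64(-0.0), np.float64(0.0), 0, 1], [np.float64(0.0), np.float64(0.0), np.float64(0.286), np.float64(-0.0), np.float64(0.0), 0, 1], [np.float64(0.0), np.float64(0.0), np.float64(0.333), np.float64(-0.0), np.float64(0.0), 0, 1], [np.float64(0.002), np.float64(0.076), np.float64(0.337), np.float64(-0.0), np.float64(0.0), 0, 1], [np.float64(0.003), np.float64(0.151), np.float64(0.341), np.float64(-0.0), np.float64(0.0), 0, 1], [np.float64(0.005), np.float64(0.227), np.float64(0.344), np.float64(-0.0), np.float64(0.0), 0, 1], [np.float64(0.006), np.float64(0.302), np.float64(0.348), np.float64(-0.0), np.float64(0.0), 0, 1], [np.f
[... 5397 characters left out ...]
5), np.float64(0.03), np.float64(-0.113), np.float64(0.002), 0, 1], [np.float64(0.004), np.float64(0.21), np.float64(0.029), np.float64(-0.122), np.float64(0.003), 0, 1], [np.float64(0.005), np.float64(0.225), np.float64(0.028), np.float64(-0.13), np.float64(0.003), 0, 1], [np.float64(0.005), np.float64(0.24), np.float64(0.027), np.float64(-0.139), np.float64(0.003), 0, 1]]
(0.17, 0.15, 0) [0.499 0.094 0.116] [-0.38  0.26  2.12  0.84  1.29 -0.83] 0.0
(0.17, 0.1, 60) [0.499 0.103 0.149] [ 0.27  0.06  2.01 -0.18  1.13  0.37] 0.0002
(0.17, 0.085, 100) [0.499 0.15  0.166] [ 0.65  0.39  1.81 -0.64  1.58  0.89] 0.0001
(0.17, 0.088, 125) [0.499 0.186 0.17 ] [ 0.77  0.67  1.66 -0.8   1.89  1.  ] 0.0
```

>>> servo_tool:
  series:
    - [0,0,0.03,0,0,0,1]
    - [0,0,0.08,0,0,0,1]
    - [0,0,0.14,0,0,0,1]
    - [0,0,0.2,0,0,0,1]
    - [0,0,0.26,0,0,0,1]
    - [0,0,0.31,0,0,0,1]
    - [0,0,0.34,0,0,0,1]
    - [0,0.05,0.36,0,0,0,1]
    - [0,0.13,0.37,0,0,0,1]
    - [0,0.23,0.37,0,0,0,1]
    - [0.01,0.33,0.37,0,0,0,1]
    - [0.01,0.43,0.37,0,0,0,1]
    - [0.01,0.53,0.37,0,0,0,1]
    - [0.01,0.61,0.37,0,0,0,1]
    - [0.01,0.66,0.37,0,0,0,1]
    - [0.01,0.68,0.37,0,0,0,1]
    - [0.01,0.68,0.37,0,0,0,1]

```text
time: 17.45
tool_pos: [0.4964, 0.0942, 0.1161]
tcp_rot: [-1.722, -1.687, -0.804]
wrist_force: [0.4, -0.2, -6.4]
width: 0.715
grip_force: 106.9
```

```bash
python3 - <<'E'
from h import *
sd=save("side","side7.png"); im=save("top","top7.png")
for n in("top","side"):
    for x in bot.mark_of("bucket_lip",n)[:1]:
        uv=np.array([x["at"][1]*560,x["at"][0]*420]); print(n,round(x["score"],2),uv.round(0),onz(n,uv,.15).round(4))
cv2.imwrite("pics/ov7.png",np.hstack([cv2.resize(im[180:340,130:300],None,fx=2.3,fy=2.3),cv2.resize(sd[160:320,260:430],None,fx=2.3,fy=2.3)])[:,:,::-1])
E
```

```text
top 0.67 [176. 269.] [0.4975 0.1737 0.15  ]
side 0.72 [312. 268.] [0.4996 0.1673 0.15  ]
```

View pics/ov7.png

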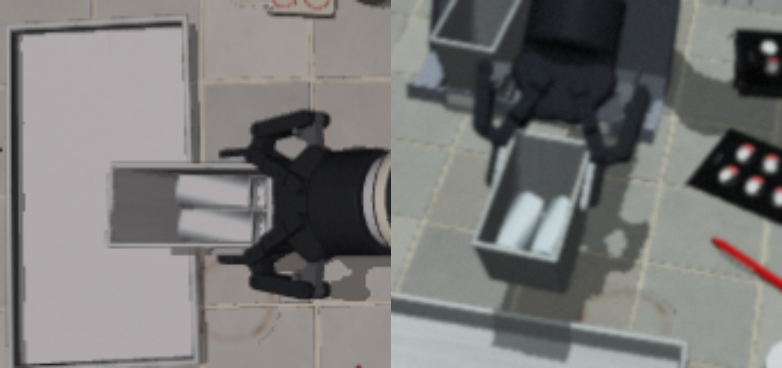

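The bucket is held level with its lip over the tray at y≈0.170. Tip it.

>>> servo_tool:
  series:
    - [0,-0.018,0.017,-0.028,0.001,0,1]
    - [0,-0.032,0.036,-0.056,0.001,0,1]
    - [0,-0.041,0.056,-0.083,0.002,0,1]
    - [0,-0.047,0.076,-0.111,0.002,0,1]
    - [0,-0.048,0.096,-0.139,0.003,0,1]
    - [0,-0.045,0.117,-0.167,0.004,0,1]
    - [0,-0.038,0.137,-0.194,0.004,0,1]
    - [0,-0.027,0.156,-0.222,0.005,0,1]
    - [0,-0.012,0.175,-0.25,0.005,0,1]
    - [0,0.007,0.191,-0.278,0.006,0,1]
    - [0,0.03,0.206,-0.306,0.006,0,1]
    - [0,0.057,0.219,-0.333,0.007,0,1]
    - [0,0.075,0.229,-0.35,0.007,0,1]
    - [0,0.094,0.237,-0.367,0.008,0,1]
    - [0,0.113,0.245,-0.383,0.008,0,1]
    - [0,0.135,0.252,-0.4,0.008,0,1]
    - [0,0.157,0.257,-0.417,0.009,0,1]
    - [0,0.157,0.257,-0.417,0.009,0,1]

```text
time: 19.45
tool_pos: [0.4953, 0.1187, 0.1533]
tcp_rot: [2.004, 1.963, -0.448]
wrist_force: [0.1, -0.6, -6.8]
width: 0.712
grip_force: 114.9
```

>>> servo_tool:
  series:
    - [0,0.011,0.007,-0.008,0,0,1]
    - [0,0.021,0.013,-0.015,0,0,1]
    - [0,0.032,0.019,-0.023,0,0,1]
    - [0,0.043,0.024,-0.031,0.001,0,1]
    - [0,0.055,0.03,-0.039,0.001,0,1]
    - [0,0.066,0.035,-0.046,0.001,0,1]
    - [0,0.078,0.04,-0.054,0.001,0,1]
    - [0,0.09,0.045,-0.062,0.001,0,1]
    - [0,0.102,0.049,-0.069,0.001,0,1]
    - [0,0.114,0.053,-0.077,0.002,0,1]
    - [0,0.126,0.057,-0.085,0.002,0,1]
    - [0,0.138,0.06,-0.093,0.002,0,1]
    - [0,0.151,0.063,-0.1,0.002,0,1]
    - [0,0.163,0.066,-0.108,0.002,0,1]
    - [0,0.176,0.069,-0.116,0.002,0,1]
    - [0,0.189,0.071,-0.123,0.003,0,1]
    - [0,0.202,0.073,-0.131,0.003,0,1]
    - [0,0.215,0.074,-0.139,0.003,0,1]

```text
time: 21.25
tool_pos: [0.4966, 0.1499, 0.1658]
tcp_rot: [1.721, 1.685, -0.805]
wrist_force: [-0.2, 0.1, -2.7]
width: 0.713
grip_force: 116.7
```

>>> servo_tool:
  series:
    - [0,0.015,0.005,-0.009,0,0,1]
    - [0,0.03,0.009,-0.017,0,0,1]
    - [0,0.044,0.013,-0.026,0.001,0,1]
    - [0,0.059,0.017,-0.035,0.001,0,1]
    - [0,0.074,0.02,-0.043,0.001,0,1]
    - [0,0.089,0.022,-0.052,0.001,0,1]
    - [0,0.105,0.025,-0.061,0.001,0,1]
    - [0,0.12,0.027,-0.069,0.001,0,1]
    - [0,0.135,0.028,-0.078,0.002,0,1]
    - [0,0.15,0.029,-0.087,0.002,0,1]
    - [0,0.165,0.03,-0.095,0.002,0,1]
    - [0,0.18,0.03,-0.104,0.002,0,1]
    - [0,0.195,0.03,-0.113,0.002,0,1]
    - [0,0.21,0.029,-0.122,0.003,0,1]
    - [0,0.225,0.028,-0.13,0.003,0,1]
    - [0,0.24,0.027,-0.139,0.003,0,1]
    - [0,0.24,0.027,-0.139,0.003,0,1]
    - [0,0.24,0.027,-0.139,0.003,0,1]

```text
time: 23.05
tool_pos: [0.4965, 0.1857, 0.1695]
tcp_rot: [1.416, 1.386, -1.089]
wrist_force: [0.4, -0.1, -2.3]
width: 0.716
grip_force: 116.8
```

```bash
python3 - <<'E'
from h import *
sd=save("side","side8.png"); im=save("top","top8.png")
print({k:np.round(bot.read_state()[k],3).tolist() for k in("tool_pos","tcp_rot","wrist_force","width","q")})
for n in("top","side"):
  for k in("pillar_1","bucket_lip"):
    for x in bot.mark_of(k,n)[:6]:
        uv=np.array([x["at"][1]*560,x["at"][0]*420]); print(n,k,round(x["score"],2),uv.round(0),onz(n,uv,.02 if k[0]=="p" else .088).round(3))
E
```

```text
{'tool_pos': [0.497, 0.186, 0.17], 'tcp_rot': [1.417, 1.386, -1.088], 'wrist_force': [0.183, 0.186, -2.074], 'width': 0.716, 'q': [0.768, 0.67, 1.668, -0.799, 1.892, 1.007]}
top pillar_1 0.38 [139. 263.] [0.516 0.275 0.02 ]
top pillar_1 0.38 [141. 281.] [0.481 0.271 0.02 ]
side pillar_1 0.68 [306. 363.] [0.487 0.261 0.02 ]
side pillar_1 0.5 [314. 335.] [0.485 0.204 0.02 ]
```

Wrist load fell from 6.5 N to 2.2 N, the weight of the empty bucket, so all four pillars are out. Next is the way back.

```bash
python3 - <<'E'
from plan import *
W=[(.17,.088,125),(.17,.14,125),(.165,.15,60)];
print(*[[float(x) for x in r] for r in rows(tcp(*W[0]),125,W,[6,12])],sep=", ")
W=[(.165,.15,60),(.12,.16,0),(.07,.145,0)];
print(*[[float(x) for x in r] for r in rows(tcp(*W[0]),60,W,[12,5])],sep=", ")
E
```

```text
[0.0, 0.0, 0.058, -0.0, 0.0, 0.0, 1.0], [0.0, 0.0, 0.116, -0.0, 0.0, 0.0, 1.0], [0.0, 0.0, 0.173, -0.0, 0.0, 0.0, 1.0], [0.0, 0.0, 0.231, -0.0, 0.0, 0.0, 1.0], [0.0, 0.0, 0.289, -0.0, 0.0, 0.0, 1.0], [0.0, 0.0, 0.347, -0.0, 0.0, 0.0, 1.0], [-0.001, -0.055, 0.36, 0.03, -0.001, 0.0, 1.0], [-0.002, -0.11, 0.368, 0.06, -0.001, 0.0, 1.0], [-0.003, -0.165, 0.371, 0.09, -0.002, 0.0, 1.0], [-0.005, -0.22, 0.369, 0.12, -0.003, 0.0, 1.0], [-0.006, -0.274, 0.362, 0.15, -0.003, 0.0, 1.0], [-0.007, -0.326, 0.351, 0.181, -0.004, 0.0, 1.0], [-0.008, -0.377, 0.335, 0.211, -0.004, 0.0, 1.0], [-0.009, -0.425, 0.315, 0.241, -0.005, 0.0, 1.0], [-0.01, -0.471, 0.29, 0.271, -0.006, 0.0, 1.0], [-0.011, -0.513, 0.261, 0.301, -0.006, 0.0, 1.0], [-0.012, -0.552, 0.229, 0.331, -0.007, 0.0, 1.0], [-0.012, -0.588, 0.194, 0.361, -0.008, 0.0, 1.0]
[-0.001, -0.052, -0.035, 0.028, -0.001, 0.0, 1.0], [-0.002, -0.1, -0.072, 0.056, -0.001, 0.0, 1.0], [-0.003, -0.144, -0.111, 0.083, -0.002, 0.0, 1.0], [-0.004, -0.184, -0.151, 0.111, -0.002, 0.0, 1.0], [-0.005, -0.22, -0.193, 0.139, -0.003, 0.0, 1.0], [-0.005, -0.252, -0.235, 0.167, -0.004, 0.0, 1.0], [-0.006, -0.28, -0.278, 0.194, -0.004, 0.0, 1.0], [-0.006, -0.304, -0.321, 0.222, -0.005, 0.0, 1.0], [-0.007, -0.323, -0.363, 0.25, -0.005, 0.0, 1.0], [-0.007, -0.339, -0.405, 0.278, -0.006, 0.0, 1.0], [-0.007, -0.35, -0.446, 0.306, -0.006, 0.0, 1.0], [-0.007, -0.357, -0.485, 0.333, -0.007, 0.0, 1.0], [-0.009, -0.424, -0.505, 0.333, -0.007, 0.0, 1.0], [-0.01, -0.49, -0.525, 0.333, -0.007, 0.0, 1.0], [-0.012, -0.557, -0.545, 0.333, -0.007, 0.0, 1.0], [-0.013, -0.624, -0.565, 0.333, -0.007, 0.0, 1.0], [-0.014, -0.69, -0.585, 0.333, -0.007, 0.0, 1.0]
```

>>> servo_tool:
  series:
    - [0,0,0.058,0,0,0,1]
    - [0,0,0.116,0,0,0,1]
    - [0,0,0.173,0,0,0,1]
    - [0,0,0.231,0,0,0,1]
    - [0,0,0.289,0,0,0,1]
    - [0,0,0.347,0,0,0,1]
    - [0,-0.055,0.36,0.03,-0.001,0,1]
    - [0,-0.11,0.368,0.06,-0.001,0,1]
    - [0,-0.165,0.371,0.09,-0.002,0,1]
    - [0,-0.22,0.369,0.12,-0.003,0,1]
    - [0,-0.274,0.362,0.15,-0.003,0,1]
    - [0,-0.326,0.351,0.181,-0.004,0,1]
    - [0,-0.377,0.335,0.211,-0.004,0,1]
    - [0,-0.425,0.315,0.241,-0.005,0,1]
    - [0,-0.471,0.29,0.271,-0.006,0,1]
    - [0,-0.513,0.261,0.301,-0.006,0,1]
    - [0,-0.552,0.229,0.331,-0.007,0,1]
    - [0,-0.588,0.194,0.361,-0.008,0,1]

```text
time: 25.15
tool_pos: [0.4958, 0.0968, 0.1997]
tcp_rot: [2.154, 2.109, -0.187]
wrist_force: [-0.5, 0.2, -3.2]
width: 0.708
grip_force: 116.7
```

>>> servo_tool:
  series:
    - [0,-0.052,-0.035,0.028,-0.001,0,1]
    - [0,-0.1,-0.072,0.056,-0.001,0,1]
    - [0,-0.144,-0.111,0.083,-0.002,0,1]
    - [0,-0.184,-0.151,0.111,-0.002,0,1]
    - [0,-0.22,-0.193,0.139,-0.003,0,1]
    - [0,-0.252,-0.235,0.167,-0.004,0,1]
    - [0,-0.28,-0.278,0.194,-0.004,0,1]
    - [0,-0.304,-0.321,0.222,-0.005,0,1]
    - [0,-0.323,-0.363,0.25,-0.005,0,1]
    - [0,-0.339,-0.405,0.278,-0.006,0,1]
    - [0,-0.35,-0.446,0.306,-0.006,0,1]
    - [0,-0.357,-0.485,0.333,-0.007,0,1]
    - [0,-0.424,-0.505,0.333,-0.007,0,1]
    - [0,-0.49,-0.525,0.333,-0.007,0,1]
    - [0,-0.557,-0.545,0.333,-0.007,0,1]
    - [0,-0.624,-0.565,0.333,-0.007,0,1]
    - [0,-0.69,-0.585,0.333,-0.007,0,1]
    - [0,-0.69,-0.585,0.333,-0.007,0,1]

```text
time: 26.95
tool_pos: [0.497, -0.0073, 0.1112]
tcp_rot: [-1.726, -1.689, -0.802]
wrist_force: [0.4, 0.9, -3.4]
width: 0.71
grip_force: 116.7
```

```bash
python3 - <<'E'
from h import *
from scipy.spatial.transform import Rotation as Ro
sd=save("side","side9.png"); im=save("top","top9.png")
s=bot.read_state(); R=Ro.from_rotvec(s["tcp_rot"]); print(s["time"],s["tool_pos"].round(4),s["wrist_force"].round(1),R.as_matrix()[:,2].round(3))
R0=Ro.from_rotvec([-1.722,-1.686,-.805]); print(np.degrees((R*R0.inv()).as_rotvec()).round(2))
for n in("top","side"):
    for x in bot.mark_of("pillar_1",n)[:6]:
        uv=np.array([x["at"][1]*560,x["at"][0]*420]); print(n,round(x["score"],2),uv.round(0),onz(n,uv,.015).round(3))
cv2.imwrite("pics/ov9.png",np.vstack([cv2.resize(im[180:350,120:380],None,fx=1.75,fy=1.75),cv2.resize(sd[180:350,180:440],None,fx=1.75,fy=1.75)])[:,:,::-1])
E
```

```text
27.05 [ 0.4966 -0.0062  0.1114] [-0.4 -0.1 -2.8] [ 0.017  0.764 -0.644]
[-0.2   0.04 -0.03]
top 0.74 [154. 265.] [0.511 0.246 0.015]
top 0.73 [166. 277.] [0.488 0.221 0.015]
top 0.73 [141. 281.] [0.482 0.273 0.015]
top 0.72 [137. 263.] [0.517 0.282 0.015]
side 0.93 [308. 364.] [0.484 0.259 0.015]
side 0.84 [313. 337.] [0.487 0.203 0.015]
side 0.84 [287. 359.] [0.52  0.259 0.015]
side 0.54 [293. 342.] [0.519 0.223 0.015]
```

View pics/ov9.png

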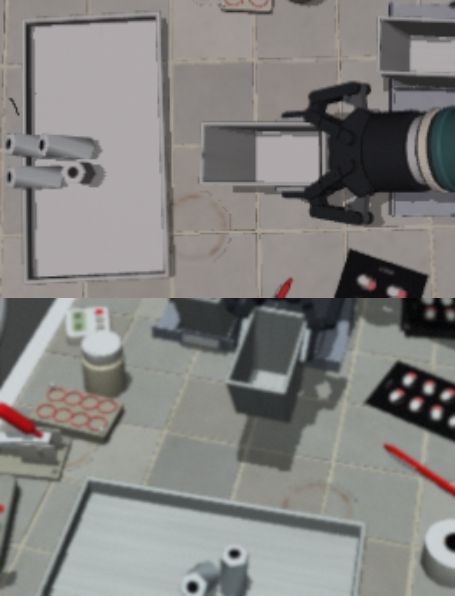

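The pillars are in the tray, but two of them lean on its far rim, so I'll triangulate their centres.

```bash
cat > tri.py <<'E'
from h import *
def P(n,first=True):
    bot.read_camera(n); return [(np.array([x["at"][1]*560,x["at"][0]*420]),x["score"]) for x in bot.mark_of("pillar_1",n)[:6] if x["score"]>.4]
T,S=P("top"),P("side")
for t,a in T:
    for s,b in S:
        o1,d1=ray("top",t);o2,d2=ray("side",s); k=np.linalg.lstsq(np.c_[d1,-d2],o2-o1,rcond=None)[0]
        p,q=o1+k[0]*d1,o2+k[1]*d2; m=(p+q)/2; g=np.linalg.norm(p-q)
        if g<.008: 
            c,w=np.cos(1.604),np.sin(1.604); r=m[:2]-[.516,.206]; print(t.round(),s.round(),m.round(3),"gap",round(g,4),"tray",(c*r[0]+w*r[1]).round(3),(-w*r[0]+c*r[1]).round(3))
E
python3 tri.py; python3 tri.py
```

```text
[139. 281.] [312. 337.] [0.479 0.256 0.088] gap 0.0012 tray 0.051 0.035
[139. 281.] [307. 361.] [0.482 0.27  0.039] gap 0.0022 tray 0.065 0.032
[156. 265.] [293. 340.] [0.513 0.237 0.041] gap 0.0041 tray 0.031 0.002
[156. 265.] [288. 362.] [ 0.518  0.249 -0.008] gap 0.0077 tray 0.043 -0.003
[139. 263.] [293. 340.] [0.512 0.26  0.074] gap 0.0051 tray 0.054 0.002
[139. 263.] [288. 362.] [0.516 0.273 0.029] gap 0.0021 tray 0.067 -0.002
[164. 280.] [312. 337.] [0.483 0.221 0.039] gap 0.004 tray 0.016 0.032
[164. 280.] [307. 361.] [ 0.487  0.234 -0.017] gap 0.008 tray 0.029 0.028
[139. 279.] [309. 362.] [0.482 0.27  0.036] gap 0.005 tray 0.065 0.032
[139. 279.] [314. 339.] [0.479 0.256 0.083] gap 0.0079 tray 0.052 0.035
[165. 278.] [309. 362.] [ 0.487  0.232 -0.02 ] gap 0.0007 tray 0.027 0.028
[165. 278.] [314. 339.] [0.484 0.22  0.032] gap 0.0027 tray 0.015 0.031
[153. 265.] [295. 344.] [0.511 0.242 0.04 ] gap 0.0005 tray 0.036 0.004
[140. 259.] [285. 359.] [0.522 0.27  0.031] gap 0.0037 tray 0.063 -0.008
```

All four centres are inside: the outermost is at tray x≈0.065 against a limit of 0.075. I'll set the bucket down.

>>> servo_tool:
  series:
    - [0,0,-0.03,0,0,0,1]
    - [0,0,-0.08,0,0,0,1]
    - [0,0,-0.13,0,0,0,1]
    - [0,0,-0.18,0,0,0,1]
    - [0,0,-0.23,0,0,0,1]
    - [0,0,-0.27,0,0,0,1]
    - [0,0,-0.295,0,0,0,1]
    - [0,0,-0.31,0,0,0,1]
    - [0,0,-0.315,0,0,0,1]
    - [0,0,-0.32,0,0,0,1]
    - [0,0,-0.32,0,0,0,1]

```text
time: 28.65
tool_pos: [0.4966, -0.0061, 0.0633]
tcp_rot: [-1.725, -1.688, -0.802]
wrist_force: [0.4, 0.1, -3.2]
width: 0.719
grip_force: 116.7
```

>>> servo_tool:
  series:
    - [0,0,-0.004,0,0,0,1]
    - [0,0,-0.008,0,0,0,1]
    - [0,0,-0.012,0,0,0,1]
    - [0,0,-0.012,0,0,0,1]

```text
time: 29.05
tool_pos: [0.4964, -0.006, 0.0613]
tcp_rot: [-1.725, -1.688, -0.802]
wrist_force: [-0.3, 0.4, -2.2]
width: 0.712
grip_force: 116.7
```

>>> servo_tool:
  series:
    - [0,0,-0.004,0,0,0,1]
    - [0,0,-0.007,0,0,0,1]
    - [0,0,-0.007,0,0,0,1]

```text
time: 29.35
tool_pos: [0.4966, -0.006, 0.061]
tcp_rot: [-1.724, -1.687, -0.803]
wrist_force: [-1.1, -1.1, 2.5]
width: 0.713
grip_force: 117.0
```

>>> servo_tool:
  series:
    - [0,0,0,0,0,0,0.6]
    - [0,0,0,0,0,0,0.4]
    - [0,0,0,0,0,0,0.2]
    - [0,0,0,0,0,0,0]
    - [0,0,0,0,0,0,0]
    - [0,0,0,0,0,0,0]
    - [0,0,0,0,0,0,0]
    - [0,-0.05,0.04,0,0,0,0]
    - [0,-0.12,0.1,0,0,0,0]
    - [0,-0.2,0.17,0,0,0,0]
    - [0,-0.29,0.24,0,0,0,0]
    - [0,-0.38,0.32,0,0,0,0]
    - [0,-0.46,0.39,0,0,0,0]
    - [0,-0.53,0.5,0,0,0,0]
    - [0,-0.53,0.65,0,0,0,0]
    - [0,-0.53,0.8,0,0,0,0]
    - [0,-0.53,0.9,0,0,0,0]
    - [0,-0.53,0.9,0,0,0,0]

```text
time: 31.15
tool_pos: [0.4977, -0.0868, 0.1977]
tcp_rot: [-1.727, -1.692, -0.804]
wrist_force: [0.1, 0.9, 0.0]
width: 1.004
grip_force: 0.0
```

```bash
for i in 1 2 3; do python3 tri.py; echo; done; python3 - <<'E'
from h import *
sd=save("side","sideA.png"); im=save("top","topA.png")
for n in("top","side"):
    for r in bot.trace("bucket",n)[:1]:
        m=r["mask"].astype(np.uint8); h=cv2.convexHull(cv2.findNonZero(m)); m[:]=0; cv2.fillConvexPoly(m,h,1)
        v,g=fit(BK,0,{n:m.astype(float)},(.495,-.02,1.55)); print(n,r["score"],v.round(4),round(g,3))
    for k,z in(("spare_bucket",.004),("capsule_jar",0),("die",0)):
        for x in bot.mark_of(k,n)[:1]:
            uv=np.array([x["at"][1]*560,x["at"][0]*420]); print(n,k,round(x["score"],2),onz(n,uv,z).round(3))
s=bot.read_state(); print(s["time"],s["q"].round(3))
E
```

```text
[157. 263.] [288. 360.] [ 0.519  0.246 -0.009] gap 0.0056 tray 0.039 -0.005
[157. 263.] [293. 341.] [0.515 0.235 0.034] gap 0.0012 tray 0.029 0.0
[140. 281.] [309. 363.] [0.48  0.269 0.033] gap 0.0001 tray 0.064 0.034
[140. 281.] [313. 338.] [0.479 0.255 0.084] gap 0.0017 tray 0.05 0.036
[139. 263.] [288. 360.] [0.515 0.272 0.032] gap 0.001 tray 0.066 -0.002
[139. 263.] [293. 341.] [0.511 0.261 0.071] gap 0.0049 tray 0.055 0.003
[169. 279.] [309. 363.] [ 0.487  0.226 -0.031] gap 0.0049 tray 0.021 0.029
[169. 279.] [313. 338.] [0.485 0.213 0.027] gap 0.0029 tray 0.008 0.031

[156. 265.] [289. 362.] [ 0.516  0.249 -0.007] gap 0.007 tray 0.043 -0.002
[156. 265.] [296. 342.] [0.511 0.238 0.038] gap 0.0 tray 0.032 0.004
[139. 284.] [313. 338.] [0.476 0.256 0.086] gap 0.0033 tray 0.052 0.039
[139. 263.] [289. 362.] [0.515 0.273 0.03 ] gap 0.0036 tray 0.067 -0.001
[166. 277.] [307. 361.] [ 0.49   0.23  -0.023] gap 0.004 tray 0.025 0.025
[166. 277.] [313. 338.] [0.486 0.217 0.031] gap 0.0011 tray 0.012 0.03

[139. 260.] [291. 342.] [0.515 0.262 0.07 ] gap 0.0071 tray 0.056 -0.001
[139. 260.] [287. 359.] [0.519 0.272 0.034] gap 0.0039 tray 0.066 -0.005
[140. 280.] [310. 362.] [0.481 0.269 0.035] gap 0.0036 tray 0.064 0.033
[140. 280.] [312. 339.] [0.48  0.256 0.082] gap 0.0023 tray 0.051 0.034
[165. 279.] [310. 362.] [ 0.485  0.232 -0.021] gap 0.0029 tray 0.027 0.03
[165. 279.] [312. 339.] [0.485 0.22  0.032] gap 0.004 tray 0.015 0.031

top 0.57 [ 0.4961 -0.0166  1.548 ] 0.032
top spare_bucket 0.84 [ 0.6   -0.196  0.004]
top capsule_jar 0.95 [ 0.708 -0.037  0.   ]
top die 0.72 [0.715 0.023 0.   ]
side 0.67 [ 0.4975 -0.0239  1.559 ] 0.04
side spare_bucket 0.61 [ 0.6   -0.203  0.004]
side capsule_jar 0.9 [ 0.708 -0.04   0.   ]
side die 0.66 [0.723 0.015 0.   ]
32.25 [-0.663  0.276  1.904  0.66   1.577 -0.853]
```

Seven triangulation pairs put the outer pillars at tray x 0.063–0.067, and their end points in the picture agree. The bucket stands upright at y≈-0.018. The spare bucket, jar and die read within about 10 mm of their starting positions, and the arm is clear. I'll hand in.

```bash
python3 -c "
from workcell import bot
print(bot.finish_job())"
```

```text
the job is handed in; nothing more can be done
None
```

The job is handed in, and no verdict came back: all four pillars measured inside the tray, though two lean on its far rim about 9 mm inside the limit, and the empty bucket stands upright on the bare worktop.

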